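Hold the bearing-ball tray level in the ultrasonic bath

ROBOT

A 6-joint arm with a two-finger parallel gripper is mounted at the origin on a cart in front of the work surface, level with it; the furniture and walls round the work are solid. World frame = base frame: x ahead of the robot, y to its left, z up, the work surface at z = 0. Lengths are in mm, angles in rad, forces in N, time in s.
With the tool pointing down it reaches from about 350 to 875 mm from the base axis. Payload 4.2 kg.
Tool frame: the origin (TCP) lies on the mounting face of the last link; the fingertips stand 182 mm ahead of it and the grasp point (between the pads) lies 164 mm ahead of it; z points along the fingers, y is the line along which they close (so a half turn about z gives the same grasp; the last joint's range is limited). The gripper opens to 87 mm and grips with 3 to 60 N. Pads are 19 mm wide; open, the fingers measure 117 mm over their backs; the gripper's body (75 mm by 190 mm) begins 51 mm behind the grasp point.
Start: joints at [-1.076, 0.385, 0.008, 0, -1.194, -0.259], TCP at [146.031, -607.68, 404.75] pointing down, gripper open.
Joint ranges: [-3.14, 3.14], [-1.21, 2.06], [-1.07, 1.41], [-3.16, 2.05], [-2.99, -0.16], [-3.1, 3.1]. Speed limits (rad/s): [2.79, 2.79, 3.14, 3.14, 3.14, 3.14].

INTERFACE

Orientations are given as a rotation vector (axis times angle).
In Python, from plant import ctrl gives the robot as it stands. Calls block until the motion is done:
- ctrl.move_ptp(position, orientation): joint-space move of the TCP to a pose.
- ctrl.line_to(position, speed=150, attitude=None, until_force=None): straight line of the TCP; attitude=None keeps the orientation; speed is the mean speed in mm/s. With until_force (N) it stops when the force on the tool has changed by that much, and returns True; else False.
- ctrl.goto_joints(angles): joint-space move.
- ctrl.grip(opening, newtons=None): opening from 0.0 (shut) to 1.0 (fully open); newtons is the grip in N (None keeps the last); returns when the fingers have stopped.
- ctrl.hold(seconds).
- ctrl.inverse_kinematics(position, orientation): joint angles nearest the present ones, or None.
- ctrl.state(): the state.
- ctrl.get_image(name): name is "scene" or "side" or "wrist"; returns a dict with "frame" (480x640x3 uint8, red, green, blue), "range_z" (480x640 float32, mm along the optical axis (not along the pixel's ray), 0 where there is no reading), "camera_matrix" (3x3 intrinsics, pixels), "distortion" ([k1, k2, p1, p2, k3] as OpenCV has them; the pictures are not rectified), "extrinsics" (4x4, takes a point from camera to world coordinates). Camera axes: x right, y up, looking along -z (the intrinsics and any distortion apply to the point x, -y, -z); pixel columns grow to the right and rows downward; lengths in mm; the calibration is good to about 2 mm. A picture is of the moment at which its call begins.
A pose or a line that the arm cannot do raises ctrl.MotionError and nothing moves.
- ctrl.close_job(): hands the job in; it is judged then, once.
Trained networks look in a picture, given as the dict that the camera call returned (one of the last four; its "shot" number tells which), for a name from the list of things; names that differ only in an ending like _2 or _b are one class to them, and where a whole thing is asked for, a point or a joint stands for the part that bears it (a point fixed in the world has none). Each returns a list of dicts, best first, with "p" (0 to 1); they miss things now and then, are a little off and sometimes report something else, mostly with a low value. They report only what shows in the picture. A call takes as long as a camera call. They do not tell look-alikes from the thing itself.
- ctrl.boxes_of(picture, name): "bbox" ([left, top, width, height] in pixels, round what is visible of it).
The state is a dict: "time": time; "qpos": joint angles; "joint_vel": joint speeds; "joint_efforts": joint torques, N m; "eef_pos": TCP position; "ee_rot": TCP orientation; "force": force on the tool from outside, world axes, zero at the start; "ft_torque": the same for the moment, N m; "opening": opening from 0.0 (shut) to 1.0 (fully open); "grasp_force": force on a finger pad.
Only numpy, scipy, OpenCV 4.12 (cv2) and the standard library are available. Lean on these libraries where they do the work, as an engineer would, in place of code of your own. Each camera call takes 0.05 s, during which the arm holds its last target. There are 200 camera calls.

TASK

Two small steel trays with blue grips stand on the worktop; one carries a loose bearing ball in its shallow pocket. Lift that tray by its grip, carry it so that the ball stays in the pocket, and lower it into the well of the open ultrasonic bath until the whole ball is below the well's rim, then hold it there level and still for about three seconds, touching neither walls nor floor of the well. Finish while still holding it there; do not let go or put it down, leave the bath lid open, and leave the empty tray and the glass beaker where they are.

Things in the scene. Friction and masses are not known exactly. Their poses are not given: they have to be found in the camera images.
- ball_tray: Round steel tray with the ball, 0.16 kg. Origin: centre of underside. Plate 68 mm across, 4 mm thick; on it a pocket ring, 22 mm inside, 3 mm high (ball gets out beyond about 45 deg tilt, or by jerks). Wire bail, rods at y = +-28 mm, carries a blue grip tab 12 mm thick (tray's x), 36 mm wide (y), 108 to 142 mm above the underside: pinch it from above, fingers closing along the tray's x.
- empty_tray: The same tray without a ball, loose; not to be moved. The two trays change places between starts. Origin and axes as for ball_tray.
- ball_center (a point): Centre of the dark steel ball, 18 mm in diameter, 25 g, loose in the pocket; it may roll within it up to about 5 mm off the centre.
- ball_tray_pocket (a point): Point on the ball tray's axis 13 mm above its underside, where the ball's centre is when it lies in the middle of the pocket.
- ultrasonic_bath: White ultrasonic cleaner, fixed, 150 (x) x 204 mm (y). Origin: centre of underside, on the worktop; z up. Well central: x -48 to 48, y -75 to 75 mm; floor 36 mm, rim 98 mm above the underside. Its +x faces the robot's left; there the open lid stands upright, 61 mm from the centre, up to 230 mm high.
- ultrasonic_bath_lid (a joint): Lid of the bath, rad: 0 shut, about 1.6 open (as it starts). It falls shut if pushed back below about 1.5.
- glass_beaker: Loose clear beaker, 72 mm across, 90 mm high, a bystander. Origin: centre of its underside.
- water_distiller: Fixed white water distiller, an obstacle: a drum 236 mm across and 350 mm high on the robot's right, beside the trays and near the arm's start; its beak, 240 to 275 mm high, reaches 163 mm from the origin along its -x, towards the robot. Origin: on its underside; the drum's centre is at x 45, y 19 mm.
- sink_tap: Fixed sink mixer tap, an obstacle between the back of the worktop and the bath: up to 212 mm high, within 110 mm of its origin (middle of its outline, at worktop height); its spout reaches out over the sink.
Mind the look-alikes: they are no part of the job. What is shaped like the ball_tray but green is not meant.

How it is judged (in metres and radians):
On the way, in this order (a step that is already met when the one before it is completed fails the run):
1. the tray is lifted clear of the worktop with the ball in its pocket (height (world z) of ball_tray above 0.1 m and distance between ball_center and ball_tray_pocket below 0.01 m and contact force between ball_tray and the fingers above 0.5 N), for 0.2 s.
2. the tray is held level, still and free in the well for about three seconds (2.5 s at least) (z of ball_tray in the frame of ultrasonic_bath between 0.04 and 0.076 m and x of ball_tray in the frame of ultrasonic_bath between -0.018 and 0.018 m and y of ball_tray in the frame of ultrasonic_bath between -0.044 and 0.044 m and contact force between ball_tray and ultrasonic_bath below 0.3 N and contact force between ball_tray and the fingers above 0.5 N and angle between ball_tray's own z axis and vertical below 0.12 rad and linear speed of ball_tray below 0.02 m/s and distance between ball_center and ball_tray_pocket below 0.01 m and value of joint ultrasonic_bath_lid above 1.3 rad and distance of each of empty_tray, glass_beaker from where it was at the start of the episode below 0.02 m), for 2.5 s.
At the end, for the whole second after the job is handed in: Tray hangs from the fingers in the well: underside 40-76 mm above the bath's, within 18 mm (x) and 44 mm (y) of its centre, not touching the bath, tilt under 0.12 rad, under 0.02 m/s, ball in pocket (10 mm), lid over 1.3 rad; empty tray and beaker within 20 mm of their places (all of step 2); the arm keeps its last pose, push and grip.
It fails at once if the ball left its pocket (distance between ball_center and ball_tray_pocket above 0.02 m).
It fails at once if the lid was knocked shut (value of joint ultrasonic_bath_lid below 1 rad).
It fails at once if the empty tray or the beaker was moved (distance of any of empty_tray, glass_beaker from where it was at the start of the episode above 0.02 m).
It also fails if it takes over 59 s, if anything falls off the work surface, if the arm or the gripper's body presses on something with over 40 N, if the wrist force passes 120 N, or if a joint passes its speed limit or range.

## Working session

There is one attempt and no reset: what is moved stays moved. The work goes in short steps, each a Python script; the robot and the scene stay as the last script left them, time stands still between calls to the robot, and variables do not carry over. Pictures are saved under pics/ and viewed, at most 10 in all, crops included, and the job is handed in when it is done.

```bash
mkdir -p pics; ls; cat > h.py <<'E'
import numpy as np, cv2
from plant import ctrl
def world(im,uv,z=None):
    "pixels Nx2 -> world using range_z"
    uv=np.asarray(uv,float).reshape(-1,2)
    n=cv2.undistortPoints(uv.reshape(-1,1,2),np.array(im["camera_matrix"]),np.array(im["distortion"])).reshape(-1,2)
    d=np.array([im["range_z"][int(v),int(u)] for u,v in uv])
    E=np.array(im["extrinsics"])
    if z is not None:
        ray=np.c_[n[:,0],-n[:,1],-np.ones(len(n))]@E[:3,:3].T
        return E[:3,3]+ray*((z-E[2,3])/ray[:,2])[:,None]
    c=np.c_[n[:,0]*d,-n[:,1]*d,-d]
    return c@E[:3,:3].T+E[:3,3]
def cloud(im,box=None):
    l,t,w,h=[int(a) for a in (box or (0,0,640,480))]
    vv,uu=np.mgrid[max(t,0):min(t+h,480),max(l,0):min(l+w,640)]
    uv=np.c_[uu.ravel(),vv.ravel()]
    ok=im["range_z"][uv[:,1],uv[:,0]]>0
    uv=uv[ok]
    return uv,world(im,uv),im["frame"][uv[:,1],uv[:,0]]
def save(im,name,crop=None,s=1):
    f=im["frame"][:,:,::-1]
    if crop: l,t,w,h=crop; f=f[t:t+h,l:l+w]
    cv2.imwrite("pics/"+name,cv2.resize(f,None,fx=s,fy=s,interpolation=cv2.INTER_CUBIC))
E
python3 - <<'E'
from h import *
print(ctrl.state())
fs=[]
for n in ["scene","side"]:
    im=ctrl.get_image(n); save(im,n+"1.png")
    print(n,np.round(im["extrinsics"],2).tolist())
    for k in ["ball_tray","ball_center","ultrasonic_bath","ultrasonic_bath_lid","glass_beaker","water_distiller","sink_tap"]:
        print(k,[(np.round(b["bbox"]).tolist(),round(b["p"],2)) for b in ctrl.boxes_of(im,k)][:5])
E
```

```text
pics
{'time': 0.0, 'qpos': array([-1.07641673e+00,  3.85542683e-01,  6.62690655e-03, -5.10947738e-04,
       -1.19397167e+00, -2.58582309e-01]), 'joint_vel': array([-0.00155207, -0.00093396, -0.00018265,  0.00094554,  0.00229857,
        0.00217364]), 'joint_efforts': array([-3.94519129e-04, -3.90663528e+01,  1.87408894e+01,  4.22021672e+00,
        1.08807659e-02, -2.03558011e-04]), 'eef_pos': array([ 145.98830447, -607.49803297,  403.6661935 ]), 'ee_rot': array([ 0.36919931, -3.1194919 , -0.00332859]), 'force': array([ 0.1264596 ,  0.45054053, -0.15658986]), 'ft_torque': array([-0.04404455,  0.05428574,  0.00800265]), 'grasp_force': 0.0, 'opening': 0.9993504499770267}
scene [[0.21, 0.6, -0.77, -798.91], [-0.98, 0.11, -0.18, -350.03], [-0.02, 0.79, 0.61, 1106.53], [0.0, 0.0, 0.0, 1.0]]
ball_tray [([409.0, 275.0, 24.0, 59.0], 0.94), ([397.0, 305.0, 28.0, 54.0], 0.86), ([389.0, 240.0, 29.0, 56.0], 0.78), ([164.0, 162.0, 73.0, 101.0], 0.36)]
ball_center [([402.0, 282.0, 3.0, 4.0], 0.39)]
ultrasonic_bath [([164.0, 163.0, 73.0, 102.0], 0.96)]
ultrasonic_bath_lid [([166.0, 162.0, 26.0, 65.0], 0.87)]
glass_beaker [([413.0, 188.0, 25.0, 39.0], 0.69)]
water_distiller []
sink_tap [([368.0, 190.0, 24.0, 46.0], 0.24)]
side [[0.35, 0.76, -0.54, -305.79], [-0.94, 0.28, -0.22, -382.42], [-0.02, 0.58, 0.81, 1271.28], [0.0, 0.0, 0.0, 1.0]]
ball_tray [([383.0, 324.0, 33.0, 43.0], 0.75), ([367.0, 360.0, 32.0, 52.0], 0.63), ([382.0, 274.0, 25.0, 46.0], 0.57)]
ball_center []
ultrasonic_bath [([148.0, 144.0, 90.0, 112.0], 0.71)]
ultrasonic_bath_lid [([149.0, 140.0, 44.0, 77.0], 0.73)]
glass_beaker [([424.0, 191.0, 26.0, 21.0], 0.88)]
water_distiller []
sink_tap []
```

View pics/scene1.png

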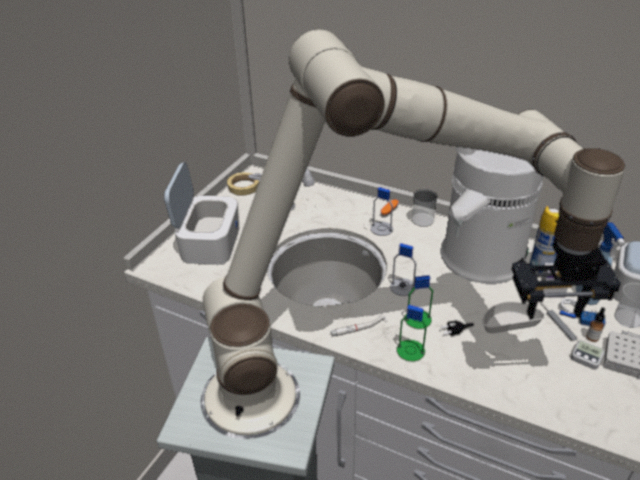

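View pics/side1.png

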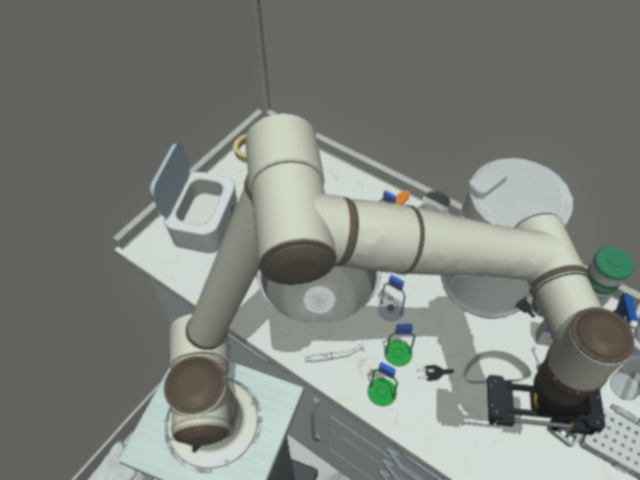

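The scene view shows steel trays at about (403,270) and (382,212). The green look-alikes are at (420,300) and (412,335), the bath at (205,215), the beaker at (424,207), the distiller at (492,215) and the tap near (308,178). The ball appears to be in the tray at (403,284), so I'll check with a crop and measure.

```bash
python3 - <<'E'
from h import *
im=ctrl.get_image("scene"); sd=ctrl.get_image("side")
a=cv2.resize(im["frame"][180:370,355:445],None,fx=3,fy=3,interpolation=cv2.INTER_CUBIC)
b=cv2.resize(sd["frame"][180:420,350:460],None,fx=2.375,fy=2.375,interpolation=cv2.INTER_CUBIC)
h=min(len(a),len(b)); cv2.imwrite("pics/crop1.png",np.hstack([a[:h],b[:h]])[:,:,::-1])
for n,I in (("scene",im),("side",sd)):
    uv,P,C=cloud(I); C=C.astype(int)
    blue=(C[:,2]>C[:,0]+60)&(C[:,2]>C[:,1]+40)&(P[:,2]>80)&(P[:,2]<170)
    m=np.zeros((480,640),np.uint8); m[uv[blue,1],uv[blue,0]]=1
    k,l,s,c=cv2.connectedComponentsWithStats(m)
    lab=l[uv[:,1],uv[:,0]]
    for i in range(1,k):
        if s[i,4]>15:
            p=P[lab==i]; top=p[p[:,2]>np.percentile(p[:,2],80)-3]
            r=cv2.minAreaRect(p[:,:2].astype(np.float32))
            print(n,c[i].round(),s[i,4],p.mean(0).round(1),"zr",p[:,2].min().round(),p[:,2].max().round(),"rect",np.round(r[0]),np.round(r[1]),round(r[2]))
    for nm,bx in (("bath",(140,140,105,130)),):
        uv,P,C=cloud(I,bx)
        q=P[(abs(P[:,2]-98)<5)]
        r=cv2.minAreaRect(q[:,:2].astype(np.float32)); print("bath rim",len(q),r)
        q=P[(P[:,2]>120)&(P[:,2]<240)]; print("lid",len(q),q.min(0),q.max(0))
    # obstacles
    uv,P,C=cloud(I,(290,140,270,160))
    for k in ["glass_beaker"]:
        for b in ctrl.boxes_of(I,k): 
            u,v,w,hh=b["bbox"]; print(k,b["p"],world(I,[[u+w/2,v+hh]],0),world(I,[[u+w/2,v]],90))
uv,P,C=cloud(im)
q=P[(P[:,0]>300)&(P[:,0]<1000)&(P[:,2]>335)&(P[:,2]<360)&(P[:,1]<-200)]
print("drum top",len(q),np.median(q,0),q.min(0),q.max(0))
print("beak px",world(im,[[468,207],[455,212],[308,178],[300,172]]))
E
```

```text
scene [384. 192.] 70 [ 650.9 -203.5  135.4] zr 117.0 149.0 rect [ 653. -203.] [35. 19.] 73
scene [406. 249.] 96 [ 409.  -290.3  135.6] zr 118.0 147.0 rect [ 411. -290.] [32. 15.] 74
scene [422. 281.] 126 [ 298.4 -339.   133.2] zr 116.0 146.0 rect [ 299. -339.] [13. 32.] 17
scene [415. 311.] 148 [ 193.7 -331.5  134.4] zr 113.0 145.0 rect [ 195. -331.] [34. 15.] 77
bath rim 1327 ((651.9029541015625, 266.9015197753906), (251.5006103515625, 525.925048828125), 76.55996704101562)
lid 3697 [395.24444974 318.67380446 120.00753125] [890.51554377 446.17837254 239.84846805]
glass_beaker 0.76 [[ 688.44483746 -328.17098564    0.        ]] [[ 761.17133877 -315.26622515   90.        ]]
side [389. 194.] 48 [ 656.2 -203.6  140.8] zr 133.0 148.0 rect [ 657. -204.] [31. 14.] 80
side [396. 280.] 69 [ 414.1 -291.1  140.6] zr 129.0 147.0 rect [ 415. -291.] [33. 13.] 74
side [404. 326.] 56 [ 304.  -341.6  140.8] zr 136.0 146.0 rect [ 305. -341.] [10. 29.] 27
side [387. 368.] 90 [ 198.2 -333.6  140.7] zr 134.0 146.0 rect [ 200. -333.] [34. 12.] 76
bath rim 1547 ((541.5386962890625, 288.65191650390625), (247.825927734375, 289.5766906738281), 74.85844421386719)
lid 2714 [397.81753034 315.4031771  120.02226134] [680.41307325 433.20221507 239.21929012]
glass_beaker 0.9 [[ 751.30179968 -332.82650625    0.        ]] [[ 767.74612269 -314.4968308    90.        ]]
drum top 1941 [ 535.16606255 -518.24538833  345.16618729] [ 468.23791625 -832.9878649   335.01227777] [ 718.89320321 -384.01374301  359.91114665]
beak px [[ 4.17286992e+02 -4.25182786e+02  2.73434796e+02]
 [ 4.05624494e+02 -3.96751791e+02  2.63627063e+02]
 [ 5.91206548e+02 -4.42714846e-01  1.95839614e+02]
 [ 1.46010615e+02 -9.75601041e+01  4.98978691e+02]]
```

View pics/crop1.png

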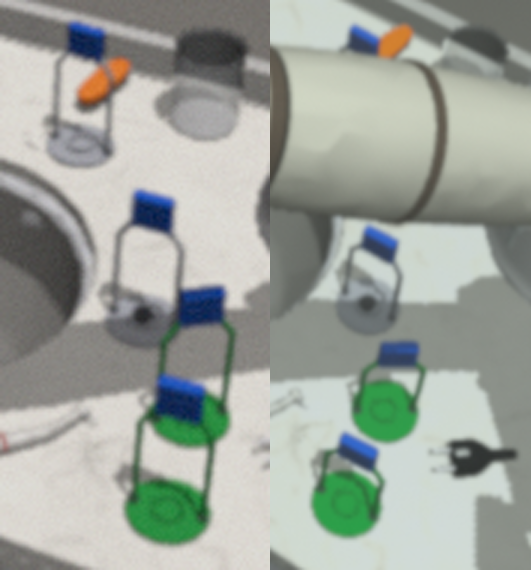

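The crop confirms it. The dark ball sits in the steel tray at scene (403,284), world about (413,-291). The steel tray at (382,215) is empty, and the two green trays are look-alikes. Next I'll fit the bath pose and the grip yaw, and get the obstacle outlines.

```bash
python3 - <<'E'
from h import *
im=ctrl.get_image("scene"); sd=ctrl.get_image("side")
def pca(p):
    c=p.mean(0); w,v=np.linalg.eigh(np.cov((p-c).T)); return np.degrees(np.arctan2(v[1,-1],v[0,-1])),np.sqrt(w)
for n,I in (("scene",im),("side",sd)):
    uv,P,C=cloud(I); C=C.astype(int)
    m=(C[:,2]>C[:,0]+60)&(C[:,2]>C[:,1]+40)&(P[:,2]>100)&(P[:,2]<150)&(abs(P[:,0]-412)<40)&(abs(P[:,1]+291)<40)
    print(n,"grip wide dir deg",pca(P[m][:,:2]))
    q=P[(abs(P[:,2]-98)<4)&(P[:,1]>150)&(P[:,0]>380)&(P[:,0]<750)]
    m=np.zeros((400,400),np.uint8); ij=((q[:,:2]-[380,150])).astype(int); ij=ij[(ij>=0).all(1)&(ij<400).all(1)]; m[ij[:,0],ij[:,1]]=1
    k,l,s,c=cv2.connectedComponentsWithStats(cv2.dilate(m,np.ones((9,9)))); L=l[ij[:,0],ij[:,1]]; b=np.argmax(np.bincount(L)); q=(ij[L==b]+[380,150])
    print("rim",len(q),cv2.minAreaRect(q.astype(np.float32)),q.min(0),q.max(0))
    q=P[(P[:,2]>125)&(P[:,2]<225)&(P[:,1]>250)&(P[:,0]>380)&(P[:,0]<720)]
    print("lid",len(q),q[:,:2].mean(0),pca(q[:,:2]))
    q=P[(P[:,2]>100)&(P[:,2]<215)&(P[:,1]>-150)&(P[:,1]<150)&(P[:,0]>500)]
    print("tap",len(q),len(q) and (q.min(0),q.max(0)))
    q=P[(P[:,2]>235)&(P[:,2]<280)&(P[:,1]>-480)&(P[:,1]<-300)&(P[:,0]>330)&(P[:,0]<520)]
    print("beak",len(q),len(q) and (q.min(0),q.max(0)))
E
```

```text
scene grip wide dir deg (np.float64(79.36173376247156), array([3.72696438, 8.43758843]))
rim 992 ((494.6380615234375, 266.28851318359375), (211.03207397460938, 146.96542358398438), 3.2939648628234863) [389 189] [601 345]
lid 3399 [513.80810516 393.2323821 ] (np.float64(173.0382491130187), array([43.58387873, 93.53969654]))
tap 1725 (array([ 576.93564249, -149.92838955,  100.00762486]), array([898.44601559,  55.10533999, 214.64142882]))
beak 998 (array([ 393.58734875, -479.93924144,  235.41384442]), array([ 519.97473851, -383.14177113,  279.98520287]))
side grip wide dir deg (np.float64(76.54992336459087), array([3.02240092, 9.40866851]))
rim 1335 ((498.472900390625, 267.4623107910156), (203.3887176513672, 142.71437072753906), 5.511477470397949) [395 191] [603 341]
lid 4441 [519.85744733 387.93646561] (np.float64(173.1893726070313), array([43.82631859, 91.61564842]))
tap 2848 (array([ 835.04040264, -149.97864859,  100.01459977]), array([926.87904637, 149.91489969, 214.96329725]))
beak 8 (array([ 399.04199026, -428.29575241,  237.38828366]), array([ 406.37641626, -412.88118804,  252.90930898]))
```

```bash
cat >> h.py <<'E'
def rv(deg):
    "tool down, tool y (closing) at deg in world"
    t=np.radians((deg+90)/2); return np.pi*np.array([np.cos(t),np.sin(t),0])
def show():
    s=ctrl.state(); print("t",round(s["time"],1),"pos",s["eef_pos"].round(1),"rot",s["ee_rot"].round(3),"F",s["force"].round(1),"op",round(s["opening"],3),"gf",round(s["grasp_force"],1),"q",s["qpos"].round(2))
E
python3 - <<'E'
from h import *
for p,a in (((413,-291,490),168),((413,-291,290),168),((497,267,540),184),((497,267,349),184)): print(ctrl.inverse_kinematics(p,rv(a)))
p=ctrl.state()["eef_pos"]
ctrl.line_to([p[0],p[1],520],speed=250)
ctrl.line_to([413,-291,500],speed=200,attitude=rv(168)); show()
im=ctrl.get_image("wrist"); save(im,"w1.png"); print(np.round(im["extrinsics"],2).tolist())
for k in ("ball_tray","ball_center"): print(k,[(np.round(b["bbox"]).tolist(),round(b["p"],2)) for b in ctrl.boxes_of(im,k)])
uv,P,C=cloud(im); C=C.astype(int)
m=(C[:,2]>C[:,0]+50)&(C[:,2]>C[:,1]+35)&(P[:,2]>100)&(P[:,2]<160)&(np.hypot(P[:,0]-412,P[:,1]+291)<50)
q=P[m]; print(len(q),q.mean(0),q.min(0),q.max(0)); top=q[q[:,2]>135]; print("top",len(top),top.mean(0),cv2.minAreaRect(top[:,:2].astype(np.float32)))
E
```

```text
[-0.29198424  0.12639715 -0.12942223  0.         -1.31497695  0.08254473]
[-0.29198424  0.30334527 -0.4399712   0.         -0.82747986  0.08254473]
[ 0.78015532  0.21768995  0.10386972  0.         -1.4569761  -0.71034215]
[ 0.78015532  0.32879674 -0.22540151  0.         -1.01659808 -0.71034215]
t 3.9 pos [ 412.7 -291.4  500. ] rot [ 1.976 -2.442 -0.   ] F [ 0.3 -0.4  0. ] op 1.003 gf 0.0 q [-0.29  0.12 -0.11  0.   -1.34  0.08]
[[-0.98, -0.2, -0.06, 396.97], [0.21, -0.94, -0.27, -363.06], [0.0, -0.27, 0.96, 478.68], [0.0, 0.0, 0.0, 1.0]]
ball_tray [([367.0, 115.0, 68.0, 49.0], 0.94), ([448.0, 99.0, 94.0, 56.0], 0.8), ([294.0, 171.0, 49.0, 61.0], 0.64)]
ball_center [([323.0, 192.0, 4.0, 6.0], 0.48)]
430 [ 413.94640507 -291.79158516  139.3357251 ] [ 405.44737365 -307.88336483  119.49174979] [ 422.9664841  -271.97870683  142.57015815]
top 403 [ 414.20813388 -290.77661892  140.19128702] ((414.1798095703125, -290.0231018066406), (35.37144088745117, 10.89322280883789), 77.61223602294922)
```

View pics/w1.png

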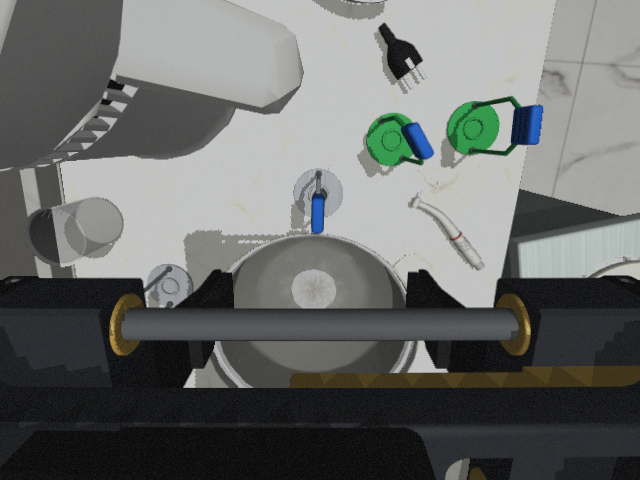

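The wrist view shows the blue grip of the ball tray at (317,212), with the ball visible at (323,192). The beak ends clear of the descent at (300,70). The grip centre is (414,-290.5) and it closes along 167.6°.

```bash
python3 - <<'E'
from h import *
a=rv(167.6)
ctrl.line_to([414,-290.5,400],speed=150,attitude=a)
print(ctrl.line_to([414,-290.5,290],speed=80,until_force=8)); show()
ctrl.grip(0.0,25); show()
ctrl.line_to([414,-290.5,320],speed=40); show()
ctrl.line_to([414,-290.5,520],speed=100); show()
im=ctrl.get_image("wrist"); save(im,"w2.png")
sc=ctrl.get_image("scene"); save(sc,"s2.png",(300,100,200,150),4)
print([(np.round(b["bbox"]).tolist(),round(b["p"],2)) for b in ctrl.boxes_of(im,"ball_center")])
E
```

```text
False
t 6.4 pos [ 414.2 -290.6  290.5] rot [-1.968e+00  2.448e+00 -2.000e-03] F [0.9 0.3 0.5] op 0.995 gf 0.0 q [-0.29  0.3  -0.44  0.   -0.83  0.07]
t 7.6 pos [ 413.9 -290.5  289.9] rot [ 1.968e+00 -2.448e+00 -1.000e-03] F [ 0.2  0.5 -0.5] op 0.138 gf 24.9 q [-0.29  0.3  -0.44 -0.   -0.83  0.07]
t 8.5 pos [ 413.9 -290.4  319.8] rot [ 1.968e+00 -2.448e+00 -1.000e-03] F [ 0.7  0.3 -2.1] op 0.135 gf 24.9 q [-0.29  0.27 -0.4  -0.   -0.9   0.07]
t 10.7 pos [ 414.  -290.5  519.5] rot [ 1.968e+00 -2.448e+00 -2.000e-03] F [-0.7 -0.  -1.8] op 0.134 gf 24.9 q [-0.29  0.12 -0.07 -0.   -1.39  0.07]
[([311.0, 229.0, 26.0, 22.0], 0.63)]
```

View pics/w2.png

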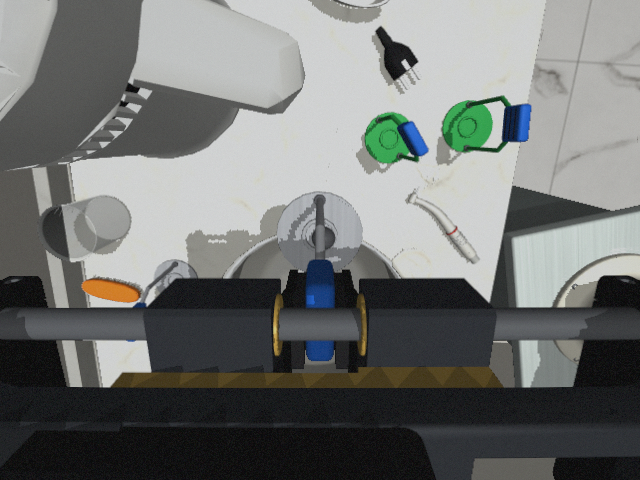

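The tray is lifted, with the ball at (319,236) in its pocket. I'll carry it to just short of the bath and fit the bath pose again.

```bash
python3 - <<'E'
from h import *
ctrl.line_to([490,150,520],speed=130,attitude=rv(184)); ctrl.hold(0.3); show()
for n in ("wrist","side","scene"):
    im=ctrl.get_image(n)
    if n=="wrist": save(im,"w3.png")
    uv,P,C=cloud(im)
    q=P[(abs(P[:,2]-98)<4)&(P[:,1]>150)&(P[:,0]>370)&(P[:,0]<750)]
    if len(q)<50: print(n,len(q)); continue
    m=np.zeros((400,400),np.uint8); ij=((q[:,:2]-[370,150])).astype(int); ij=ij[(ij>=0).all(1)&(ij<400).all(1)]; m[ij[:,0],ij[:,1]]=1
    k,l,s,c=cv2.connectedComponentsWithStats(cv2.dilate(m,np.ones((9,9)))); L=l[ij[:,0],ij[:,1]]; b=np.argmax(np.bincount(L)); q=(ij[L==b]+[370,150])
    print(n,"rim",len(q),cv2.minAreaRect(q.astype(np.float32)),q.min(0),q.max(0))
    f=P[(abs(P[:,2]-36)<5)&(P[:,1]>190)&(P[:,1]<350)&(P[:,0]>400)&(P[:,0]<600)]
    if len(f)>50: print("floor",len(f),cv2.minAreaRect(f[:,:2].astype(np.float32)))
    q=P[(P[:,2]>125)&(P[:,2]<225)&(P[:,1]>300)&(P[:,0]>380)&(P[:,0]<620)]
    if len(q)>50: print("lid",len(q),q.mean(0),np.percentile(q,[2,98],axis=0).round(),np.degrees(np.arctan(np.polyfit(q[:,0],q[:,1],1)[0])))
E
```

```text
t 14.7 pos [490.  149.9 520. ] rot [-2.298  2.143 -0.   ] F [-0.6 -0.6 -1.7] op 0.134 gf 24.9 q [ 0.61  0.13 -0.05  0.   -1.39 -0.54]
wrist rim 1486 ((567.2033081054688, 225.70138549804688), (84.87068939208984, 40.23918533325195), 22.932098388671875) [521 202] [603 252]
floor 840 ((498.30035400390625, 247.60714721679688), (177.74278259277344, 91.715087890625), 5.117849826812744)
lid 516 [476.7103277  331.20449852 151.52414569] [[448. 328. 133.]
 [506. 335. 162.]] 6.685431753293254
side rim 1189 ((497.8906555175781, 264.3450622558594), (204.71734619140625, 144.89373779296875), 2.7426111698150635) [395 190] [600 341]
floor 612 ((491.77783203125, 259.2137451171875), (182.00367736816406, 130.0453338623047), 1.8032541275024414)
lid 987 [551.65481518 357.93177659 180.20488766] [[470. 325. 126.]
 [615. 407. 224.]] 29.637219867873235
scene rim 950 ((496.3154602050781, 263.9768981933594), (212.71954345703125, 137.80258178710938), 7.125016689300537) [388 189] [603 343]
floor 297 ((490.3765869140625, 258.233154296875), (187.30535888671875, 121.11707305908203), 8.759941101074219)
lid 1167 [499.93141192 369.2295422  179.49430141] [[382. 325. 128.]
 [613. 459. 224.]] -9.506606357515242
```

View pics/w3.png

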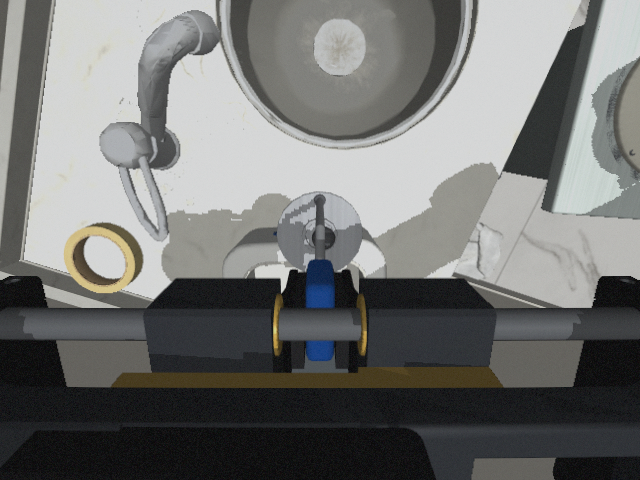

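The wrist view shows the bath rim at rows 230-275 behind the tray. The ball is at (323,236), still in its pocket. I'll go above the well centre and check the inner rim edges from there.

```bash
python3 - <<'E'
from h import *
ctrl.line_to([497,266,520],speed=100,attitude=rv(184.5)); ctrl.hold(0.3); show()
im=ctrl.get_image("wrist"); save(im,"w4.png")
uv,P,C=cloud(im)
q=P[(abs(P[:,2]-98)<3)&(P[:,1]>150)&(P[:,1]<380)&(abs(P[:,0]-497)<130)]
print(len(q),q.min(0),q.max(0))
for x in range(390,610,15):
    s=q[abs(q[:,0]-x)<4]
    if len(s): print(x,len(s),np.percentile(s[:,1],[1,99]).round(1))
for y in range(200,345,15):
    s=q[abs(q[:,1]-y)<4]
    a,b=s[s[:,0]<470],s[s[:,0]>530]
    print("y",y,[np.percentile(t[:,0],[1,99]).round(1) for t in (a,b) if len(t)])
E
```

```text
t 16.5 pos [497.  265.7 520.2] rot [-2.306  2.133 -0.   ] F [ 0.  -0.2 -2.1] op 0.14 gf 24.9 q [ 0.78  0.22  0.06  0.   -1.41 -0.7 ]
8195 [394.86024862 193.90529052  95.00060542] [602.63570252 345.43124211 100.17030619]
405 537 [215.1 323.1]
420 696 [201.2 322.2]
435 313 [195.1 323.7]
450 174 [194.9 222.2]
465 162 [196.8 221.5]
480 159 [197.6 222.6]
495 159 [199.9 225. ]
510 164 [201.  226.7]
525 163 [203.1 228.4]
540 219 [205.3 336.3]
555 254 [207.7 338.4]
570 480 [209.8 341.7]
585 709 [216.2 339. ]
600 172 [228.1 294.4]
y 200 [array([417.9, 469.7])]
y 215 [array([406.9, 469.5]), array([530.2, 588.5])]
y 230 [array([403.6, 437.5]), array([531.6, 599. ])]
y 245 [array([402.2, 427.7]), array([569.4, 601.6])]
y 260 [array([400.3, 425.4]), array([574.9, 600.9])]
y 275 [array([398.8, 423.7]), array([573.4, 599. ])]
y 290 [array([396.7, 423.4]), array([571.6, 596.4])]
y 305 [array([396., 432.]), array([568.6, 595.2])]
y 320 [array([400.6, 445. ]), array([555.3, 592.8])]
y 335 [array([536.5, 588.1])]
```

View pics/w4.png

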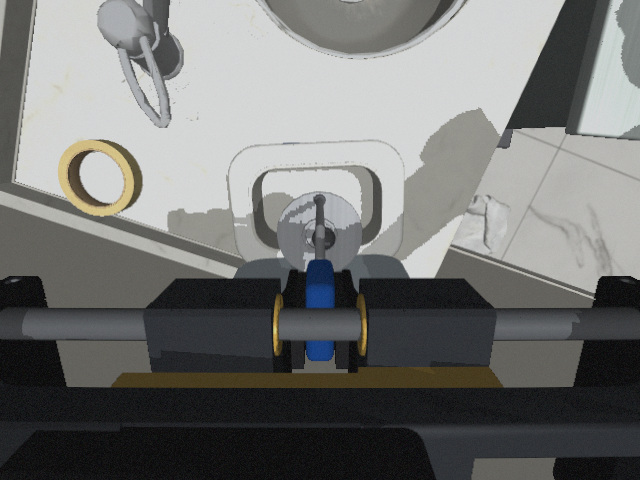

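The wrist view shows the well opening at (250-382, 168-250), the bath outline from (230,145) to (405,265), and the ball in its pocket at (320,236). The edges give a bath centre of about (498.6, 274.5) with the long axis at 7.1°, and the lid position fits that. Next I'll measure the hanging tray's offset and tilt, and do the first part of the descent.

```bash
cat > tray.py <<'E'
from h import *
def tray(im,z0):
    p=ctrl.state()["eef_pos"]; uv,P,C=cloud(im)
    q=P[(abs(P[:,2]-z0-4)<7)&(np.hypot(P[:,0]-p[0],P[:,1]-p[1])<45)]
    A=np.c_[q[:,:2]-p[:2],np.ones(len(q))]; c=np.linalg.lstsq(A,q[:,2],rcond=None)[0]
    (cx,cy),r=cv2.minEnclosingCircle(q[:,:2].astype(np.float32))
    print("plate n",len(q),"centre off",round(cx-p[0],1),round(cy-p[1],1),"r",round(r,1),"top z med",np.median(q[:,2]).round(1),"slope",c[:2].round(3))
E
python3 - <<'E'
from tray import *
ctrl.line_to([498.6,274.5,520],speed=40,attitude=rv(187)); ctrl.hold(0.2)
tray(ctrl.get_image("wrist"),231)
ctrl.line_to([498.6,274.5,415],speed=60); ctrl.hold(0.2)
im=ctrl.get_image("wrist"); tray(im,126); show()
print([(np.round(b["bbox"]).tolist(),round(b["p"],2)) for b in ctrl.boxes_of(im,"ball_center")])
E
```

```text
plate n 4445 centre off -0.3 1.0 r 33.9 top z med 232.8 slope [ 0.003 -0.003]
plate n 4441 centre off -0.2 1.0 r 33.9 top z med 128.0 slope [ 0.003 -0.002]
t 19.3 pos [498.6 274.5 415.1] rot [-2.353  2.082 -0.   ] F [ 0.2 -0.2 -2.4] op 0.133 gf 24.9 q [ 0.79  0.28 -0.12 -0.   -1.17 -0.67]
[([313.0, 230.0, 24.0, 17.0], 0.47)]
```

```bash
python3 - <<'E'
from tray import *
print(ctrl.line_to([498.8,273.5,352],speed=40,until_force=5)); show()
im=ctrl.get_image("wrist"); save(im,"w5.png"); tray(im,61)
sc=ctrl.get_image("scene")
for k in ("ball_tray","glass_beaker","ultrasonic_bath_lid"): print(k,[(np.round(b["bbox"]).tolist(),round(b["p"],2)) for b in ctrl.boxes_of(sc,k)])
ctrl.hold(3.5); show()
E
```

```text
False
t 21.1 pos [498.8 273.5 352.3] rot [-2.352  2.081 -0.   ] F [ 0.1 -0.6 -1.9] op 0.136 gf 24.9 q [ 0.79  0.33 -0.21  0.   -1.03 -0.66]
plate n 4449 centre off -0.2 1.1 r 33.9 top z med 65.1 slope [ 0.003 -0.003]
ball_tray [([196.0, 183.0, 24.0, 50.0], 0.9), ([398.0, 304.0, 27.0, 57.0], 0.83), ([410.0, 276.0, 19.0, 56.0], 0.69)]
glass_beaker [([412.0, 187.0, 26.0, 40.0], 0.72)]
ultrasonic_bath_lid [([162.0, 161.0, 31.0, 64.0], 0.89), ([166.0, 164.0, 72.0, 99.0], 0.41)]
t 24.8 pos [498.8 273.5 352. ] rot [ 2.353 -2.082  0.   ] F [-0.1 -0.5 -2.4] op 0.132 gf 24.9 q [ 0.79  0.33 -0.21  0.   -1.03 -0.66]
```

View pics/w5.png

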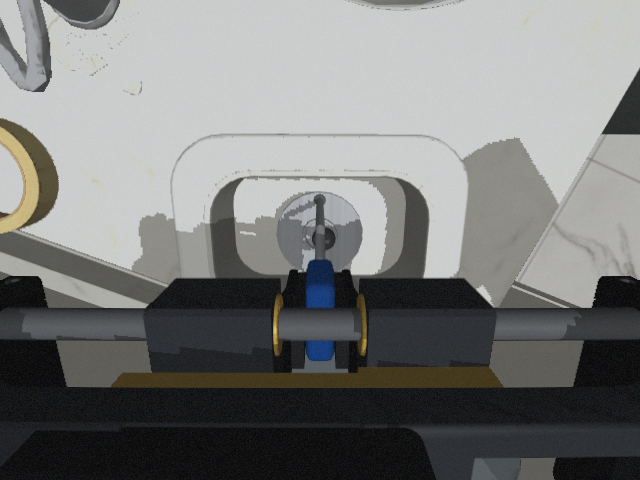

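The tray at (320,232) hangs level in the well, clear of the near wall at row 175 and the side walls at columns 210 and 428. The ball is in its pocket at (320,237). The wrist force has not changed, so nothing is touching, and it has been held still for over 3 s. I'll hand in.

```bash
python3 -c "
from h import *
ctrl.hold(0.3); print(ctrl.close_job()); show()"
```

```text
the job is handed in; nothing more can be done
None
the job is handed in; nothing more can be done
```

I handed the job in at about 25 s with the tray still gripped, level and still in the bath well and the ball in its pocket; no contact showed, and the lid, beaker and empty tray were left alone, but no verdict came back.

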